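Hang the rinsed flask on the drying peg

TASK

Take the rinsed pink flask out of its wire cradle, turn it upside down and put it over the blue drying peg of the white rack, fully home so that its rim sits flush on the peg's collar, and let go. Lower it all the way down, do not let it drop onto the peg, and leave the mug, the spoon, the sugar jar and the flask's lid where they are. The peg is clamped somewhere along the rack's slot, nobody noted where, so feel (or look) for it.

Things in the scene. Friction and masses are not known exactly. Their poses are not given: they have to be found in the camera images.
- flask_center (a point): Centre of the open pink flask body (lid off): a straight tube 60 mm in diameter, 135 mm long, closed at one end, about 0.22 kg. Its x axis points along the flask to the mouth. At the start it lies level in the cradle, mouth roughly towards the robot, axis 55 mm above the table. Hint: gripped with the tool leaning 45 degrees towards the mouth, half a turn about the tool's axis brings the mouth down.
- flask_mouth (a point): Centre of the flask's open mouth, in the plane of the rim, 67.5 mm from flask_center; axes as flask_center (x points out of the mouth). Walls 5 mm thick, mouth 50 mm wide inside, bottom 6 mm thick. Gripping some 12 mm from the centre towards the closed end leaves more room for a leaning gripper.
- cradle_mid (a point): Fixed wire cradle: grey foot plate 130 x 90 mm, 6 mm thick, with two steel bars along its x axis (10 mm thick, 36 mm apart between centres, tops 30 mm above the table). The point lies 55 mm above the table over the cradle's centre; its x axis is the flask's direction at the start.
- rack: Fixed white drying rack with a blue peg. Plate 110 mm (x) by 200 mm (y), 12 mm thick; origin under its centre. The peg: a collar at its foot 74 mm in diameter and 20 mm high, on it a round post 38 mm in diameter up to 100 mm above the plate, then a chamfer to a 24 mm tip, 110 mm above the plate. The flask has 6 mm play all round on the post.
- rack_top (a point): Centre of the plate's upper face; z up, a black slot along y. The peg stands upright on the slot line, clamped immovably anywhere from -30 to +30 mm along y from here; its place is NOT reported: find it by touch (for instance sweep the shut fingers along the slot until they meet it) or by camera. Fully home, the flask's rim rests on the collar, 20 mm above this point.
- mug: Bystander: aluminium mug, 72 mm wide, 80 mm high, handle at +y; origin at the centre of its underside.
- sugar_jar: Bystander: glass sugar jar with a steel lid, 76 mm wide, 100 mm high; origin at the centre of its underside.
- teaspoon: Bystander: steel teaspoon, 150 mm long, lying flat along its x axis.
- flask_lid: Bystander: the flask's pink lid with a white flip spout, 62 mm wide, 43 mm high, on the table; origin at the centre of its underside.
Things that resemble listed ones, but are neither listed nor needed, are in the scene too. What is shaped like the part that bears flask_center but orange or yellow is not meant. There is more than one size of the rack; the one meant has the size given above.

How it is judged:
At the end, for the whole second after the job is handed in: The flask is upside down on the peg (axis within 0.08 rad of vertical, mouth down), its rim on the collar (16 to 24 mm above the rack's plate, within 11 mm of the slot line and 41 mm of the plate's centre along it), at rest and released (angle between flask_mouth's own x axis and vertical above 3.06 rad and x of flask_mouth in the frame of rack_top between -0.011 and 0.011 m and y of flask_mouth in the frame of rack_top between -0.041 and 0.041 m and z of flask_mouth in the frame of rack_top between 0.016 and 0.024 m and linear speed of flask below 0.02 m/s and contact force between flask and the fingers below 0.05 N); the robot touches nothing.
It fails at once if a bystander was moved by more than 25 mm (distance of any of mug, sugar_jar, teaspoon, flask_lid from where it was at the start of the episode above 0.025 m).
It fails at once if the flask was dropped (faster than 0.45 m/s) onto the peg (horizontal distance between flask_mouth and rack_top below 0.06 m and height (world z) of flask_mouth below 0.125 m and linear speed of flask above 0.45 m/s).
It also fails if it takes over 70 s, if anything falls off the work surface, if the arm or the gripper's body presses on something with over 40 N, if the wrist force passes 120 N, or if a joint passes its speed limit or range.

ROBOT

A 6-joint arm with a two-finger parallel gripper is mounted at the origin on the work surface. World frame = base frame: x ahead of the robot, y to its left, z up, the work surface at z = 0. Lengths are in m, angles in rad, forces in N, time in s.
With the tool pointing down it reaches from about 0.325 to 0.775 m from the base axis. Payload 5.5 kg.
Tool frame: the origin (TCP) lies midway between the tips of the shut fingers; the grasp point (between the pads) lies arm.hold_point_z behind it (arm.hold_point_z is the distance from the TCP to the grasp point, in m); z points along the fingers, y is the line along which they close (so a half turn about z gives the same grasp; the last joint's range is limited). The gripper opens to 88 mm and grips with 3 to 60 N. Pads are 20 mm wide; open, the fingers measure 115 mm over their backs; the gripper's body (75 mm by 178 mm) begins 61 mm behind the grasp point.
Start: joints at [1.285, 0.091, 1.231, -0, 1.82, -0.057], TCP at [0.136, 0.584, 0.223] pointing down, gripper open.
Joint ranges: [-2.87, 2.87], [-0.86, 2.18], [0.17, 2.46], [-1.51, 4.65], [0.06, 2.69], [-2.65, 2.65]. Speed limits (rad/s): [2.57, 2.57, 3.01, 3.14, 3.14, 3.14].

INTERFACE

Orientations are given as a unit quaternion [w, x, y, z].
In Python, from station import arm gives the robot as it stands. Calls block until the motion is done:
- arm.move_ptp(position, orientation): joint-space move of the TCP to a pose.
- arm.move_l(position, frame=None, v=0.15, max_force=None): straight line of the TCP; frame=None keeps the orientation; v is the mean speed in m/s. With max_force (N) it stops when the force on the tool has changed by that much, and returns True; else False.
- arm.move_j(angles): joint-space move.
- arm.gripper_open() and arm.clamp(newtons=None): open the fingers fully, or close them until they stop; newtons is the grip in N (None keeps the last).
- arm.hold(seconds).
- arm.solve_ik(position, orientation): joint angles nearest the present ones, or None.
- arm.sense(): the state.
- arm.read_camera(name): name is "side" or "top"; returns the picture (420x560x3 uint8, red, green, blue); there is no depth.
- arm.camera_params(name): a dict with "fx", "fy", "cx", "cy" (pixels), "world_to_cam" (4x4, takes a point from world to camera coordinates). Camera axes: x right, y up, looking along -z (the intrinsics and any distortion apply to the point x, -y, -z); pixel columns grow to the right and rows downward; lengths in m; the calibration is good to about 2 mm. A picture is of the moment at which its call begins. camera_params takes no time and is no camera call.
A pose or a line that the arm cannot do raises arm.IKError and nothing moves.
- arm.job_done(): hands the job in; it is judged then, once.
The state is a dict: "t": time; "joint_positions": joint angles; "qvel": joint speeds; "effort": joint torques, N m; "eef_pos": TCP position; "orientation": TCP orientation; "wrist_force": force on the tool from outside, world axes, zero at the start; "wrist_torque": the same for the moment, N m; "grip_width": finger opening in m; "grasp_force": force on a finger pad.
Only numpy, scipy, OpenCV 4.12 (cv2) and the standard library are available. Lean on these libraries where they do the work, as an engineer would, in place of code of your own. Each camera call takes 0.05 s, during which the arm holds its last target. There are 200 camera calls.

## Working session

There is one attempt and no reset: what is moved stays moved. The work goes in short steps, each a Python script; the robot and the scene stay as the last script left them, time stands still between calls to the robot, and variables do not carry over. Pictures are saved under pics/ and viewed, at most 10 in all, crops included, and the job is handed in when it is done.

```bash
mkdir -p pics; ls; python3 - <<'E'
from station import arm
import cv2,numpy as np
for n in("side","top"):
    im=arm.read_camera(n); cv2.imwrite(f"pics/{n}0.png",im[:,:,::-1])
    p=arm.camera_params(n); print({k:(np.round(v,3).tolist() if hasattr(v,'__len__') and not isinstance(v,str) else v) for k,v in p.items()})
print(arm.hold_point_z, arm.sense()["orientation"],arm.sense()["t"])
E
```

```text
pics
{'fx': 533.5339324375333, 'fy': 533.5339324375333, 'cx': 283.3170735859193, 'cy': 205.71663987032818, 'world_to_cam': [[0.996, -0.086, 0.01, -0.525], [0.05, 0.667, 0.744, -0.084], [-0.071, -0.74, 0.669, -1.003], [0.0, 0.0, 0.0, 1.0]]}
{'fx': 489.84425207609013, 'fy': 489.84425207609013, 'cx': 277.2648603182034, 'cy': 219.2008332611979, 'world_to_cam': [[-0.004, -1.0, 0.004, 0.004], [0.992, -0.003, 0.123, -0.551], [-0.123, 0.005, 0.992, -1.007], [0.0, 0.0, 0.0, 1.0]]}
0.0187 [-1.26043580e-04  1.14161245e-01  9.93461881e-01 -8.27428820e-04] 0.1
```

View pics/side0.png

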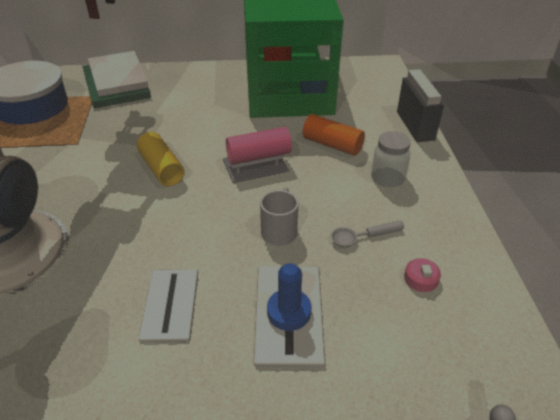

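View pics/top0.png

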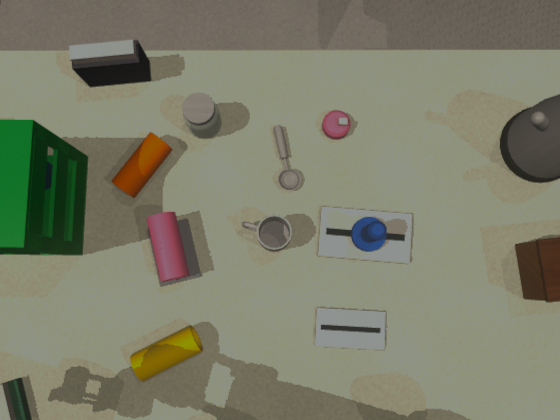

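The side view shows the pink flask at (258,146) on its cradle and the big rack at (290,315) with the blue peg. In the top view the flask is at (168,246), the rack at (365,235) and the peg collar at (369,234). The smaller rack and the orange and yellow tubes are decoys.

```bash
cat > h.py <<'E'
import cv2,numpy as np
from station import arm
def ray(n,uv):
    p=arm.camera_params(n);T=np.array(p["world_to_cam"]);R,t=T[:3,:3],T[:3,3]
    d=R.T@np.array([(uv[0]-p["cx"])/p["fx"],-(uv[1]-p["cy"])/p["fy"],-1]);return -R.T@t,d
def onz(n,uv,z):
    c,d=ray(n,uv);return c+d*(z-c[2])/d[2]
def proj(n,X):
    p=arm.camera_params(n);T=np.array(p["world_to_cam"]);q=T[:3,:3]@np.asarray(X)+T[:3,3]
    return np.array([p["cx"]+p["fx"]*q[0]/-q[2],p["cy"]+p["fy"]*q[1]/q[2]])
def tri(a,b):
    (c1,d1),(c2,d2)=ray("top",a),ray("side",b)
    s=np.linalg.lstsq(np.c_[d1,-d2],c2-c1,rcond=None)[0]
    p,q=c1+s[0]*d1,c2+s[1]*d2;return (p+q)/2,np.linalg.norm(p-q)
def mask(im,lo,hi,near):
    m=cv2.inRange(cv2.cvtColor(im,cv2.COLOR_RGB2HSV),np.array(lo),np.array(hi))
    cs=[c for c in cv2.findContours(m,cv2.RETR_EXTERNAL,cv2.CHAIN_APPROX_NONE)[0] if cv2.contourArea(c)>60]
    return min(cs,key=lambda c:abs(cv2.pointPolygonTest(c,near,True)) if cv2.pointPolygonTest(c,near,True)<0 else 0)
E
python3 - <<'E'
from h import *
np.set_printoptions(precision=4,suppress=True)
T=cv2.imread("pics/top0.png")[:,:,::-1].copy();S=cv2.imread("pics/side0.png")[:,:,::-1].copy()
pk=((160,90,60),(178,255,255));bl=((105,120,40),(125,255,255));wh=((0,0,135),(179,60,255))
c=mask(T,*pk,(168,246));r=cv2.minAreaRect(c);b=cv2.boxPoints(r);print("flask",r)
print(onz("top",r[0],.055));print(np.array([onz("top",q,.055) for q in b]))
cs=mask(S,*pk,(258,146));rs=cv2.minAreaRect(cs);print("side",rs,tri(r[0],rs[0]))
w=mask(T,*wh,(335,215));rw=cv2.minAreaRect(w);print("rack",rw,onz("top",rw[0],.012));print(np.array([onz("top",q,.012) for q in cv2.boxPoints(rw)]))
B=mask(T,*bl,(369,234));B2=mask(S,*bl,(289,308))
p=B[:,0,:];q=p[p[:,0]<p[:,0].mean()];e=cv2.fitEllipse(q.astype(np.float32));print("collar",e,onz("top",e[0],.032))
print(cv2.boundingRect(B),cv2.boundingRect(B2))
p=B2[:,0,:];q=p[p[:,1]>305];e=cv2.fitEllipse(q.astype(np.float32));print("collar side",e,onz("side",e[0],.032))
for im,cc in((T,[c,w,B]),(S,[cs,B2])): cv2.drawContours(im,cc,-1,(0,255,0),1)
a=cv2.resize(T[190:290,130:420],None,fx=2.7,fy=2.7);d=cv2.resize(S[120:380,200:345],None,fx=1.2,fy=1.2)
o=np.zeros((600,800,3),np.uint8);o[:a.shape[0],:a.shape[1]]=a;d=cv2.resize(S[250:370,230:345],None,fx=2.6,fy=2.6);o[280:280+d.shape[0],:d.shape[1]]=d
d=cv2.resize(S[115:190,210:310],None,fx=3,fy=3);o[280:280+d.shape[0],320:320+d.shape[1]]=d
cv2.imwrite("pics/seg.png",o[:,:,::-1])
E
```

```text
flask ((167.2628936767578, 245.7835235595703), (67.60173797607422, 29.44503402709961), 77.09259033203125)
[0.494  0.2295 0.055 ]
[[0.556  0.2765 0.055 ]
 [0.5696 0.2171 0.055 ]
 [0.4329 0.1831 0.055 ]
 [0.4197 0.2416 0.055 ]]
side ((258.53961181640625, 144.71131896972656), (26.046113967895508, 64.31669616699219), 79.3803482055664) (array([0.493 , 0.2297, 0.0537]), np.float64(0.0021770369368771083))
rack ((279.5, 229.5), (379.0, 559.0), 90.0) [ 0.5315 -0.0031  0.012 ]
[[ 0.9658  0.6293  0.012 ]
 [ 0.9639 -0.6427  0.012 ]
 [ 0.1349 -0.5806  0.012 ]
 [ 0.1407  0.575   0.012 ]]
collar ((369.3712158203125, 233.50778198242188), (33.08357620239258, 35.525482177734375), 79.4331283569336) [ 0.5202 -0.1939  0.032 ]
(352, 217, 34, 34) (268, 293, 42, 32)
collar side ((288.3278503417969, 313.65716552734375), (18.71299171447754, 38.55839920043945), 89.68561553955078) [ 0.5168 -0.2105  0.032 ]
```

View pics/seg.png

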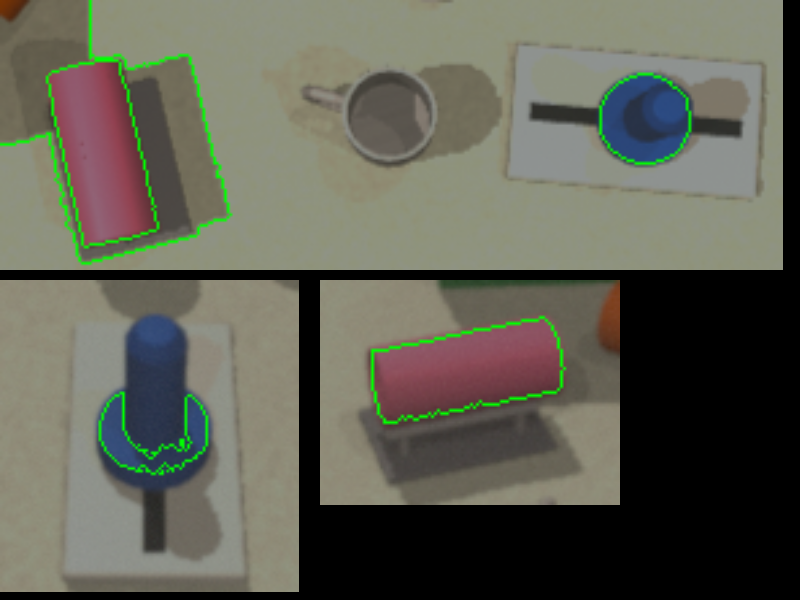

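The contours fit: the flask measures about 0.141 x 0.061 m with centre (0.493, 0.230), and the collar in the top view is a clean circle. Next I check the peg against its tip and the rack corners, then test IK for the hinted 45° grasp.

```bash
cat >> h.py <<'E'
from scipy.spatial.transform import Rotation as Ro
def quat(yaw,s):  # tool z = (m+down)/sqrt2, m horizontal at yaw; s=+-1 picks the y side
    m=np.array([np.cos(yaw),np.sin(yaw),0]);z=(m-[0,0,1])/2**.5;y=s*np.array([-m[1],m[0],0])
    q=Ro.from_matrix(np.c_[np.cross(y,z),y,z]).as_quat();return q[[3,0,1,2]],z,m
E
python3 - <<'E'
from h import *
np.set_printoptions(precision=3,suppress=True)
print("tip pred",proj("top",[.5202,-.1939,.122]),proj("side",[.5202,-.1939,.122]),"collar side pred",proj("side",[.5202,-.1939,.032]))
print("tip tri",tri((376.3,228.9),(290,268.5)))
k=np.array([(517,43),(763,64),(757,195),(508,178)])/2.7+[130,190]
P=np.array([onz("top",q,.012) for q in k]);print(P,P.mean(0),np.linalg.norm(P-np.roll(P,1,0),axis=1))
s=[onz("top",np.array(q)/2.7+[130,190],.012) for q in((530,113),(741,129))];print("slot",s)
fc=np.array([.493,.2297,.055]);yaw=np.pi+np.arctan2(.034,.137);h=arm.hold_point_z
for sg in(1,-1):
    q,z,m=quat(yaw,sg);g=fc-.012*m
    print("pick",sg,[arm.solve_ik(g+h*z-b*z+[0,0,u],q) for b,u in((0,0),(.1,0),(0,.2))])
    for a in np.arange(-180,180,30):
        q,z,m=quat(np.radians(a),sg);g=np.array([.5202,-.1939,.0995+.012])
        j=[arm.solve_ik(g+h*z-b*z+[0,0,u],q) for b,u in((0,0),(.12,0),(0,.13))]
        print(sg,a,[x is not None for x in j],j[0])
E
```

```text
tip pred [378.244 229.152] [290.489 268.752] collar side pred [289.437 305.236]
tip tri (array([ 0.52 , -0.191,  0.119]), np.float64(0.0011982095913441032))
[[ 0.583 -0.095  0.012]
 [ 0.565 -0.293  0.012]
 [ 0.46  -0.284  0.012]
 [ 0.474 -0.086  0.012]] [ 0.52  -0.19   0.012] [0.109 0.199 0.106 0.199]
slot [array([ 0.526, -0.104,  0.012]), array([ 0.513, -0.273,  0.012])]
pick 1 [array([0.333, 0.7  , 0.973, 0.081, 2.25 , 1.686]), array([0.325, 0.892, 0.563, 0.093, 2.468, 1.702]), array([0.333, 0.631, 0.714, 0.119, 2.577, 1.735])]
1 -180 [True, True, True] [-0.295  0.638  0.958 -0.277  2.289  1.174]
1 -150 [True, True, True] [-0.153  0.494  1.154 -0.535  2.088  0.769]
1 -120 [True, True, True] [-0.04   0.261  1.446 -0.699  1.803  0.448]
1 -90 [True, True, True] [ 0.011 -0.042  1.771 -0.791  1.466  0.121]
1 -60 [True, True, True] [-0.063 -0.394  2.072 -0.728  1.087 -0.362]
1 -30 [True, False, True] [-0.342 -0.673  2.255 -0.181  0.79  -1.314]
1 0 [True, False, True] [-0.694 -0.598  2.21   0.584  0.961 -2.464]
1 30 [False, False, False] None
1 60 [False, False, False] None
1 90 [True, Tr
[... 402 characters left out ...]
.295  0.638  0.958 -0.277  2.289 -1.968]
-1 -150 [True, True, True] [-0.153  0.494  1.154 -0.535  2.088 -2.372]
-1 -120 [False, False, False] None
-1 -90 [False, False, False] None
-1 -60 [False, False, True] None
-1 -30 [True, False, True] [-0.342 -0.673  2.255 -0.181  0.79   1.828]
-1 0 [True, False, True] [-0.694 -0.598  2.21   0.584  0.961  0.678]
-1 30 [True, True, True] [-0.851 -0.264  1.97   0.794  1.336  0.042]
-1 60 [True, True, True] [-0.837  0.076  1.653  0.743  1.675 -0.334]
-1 90 [True, True, True] [-0.739  0.354  1.334  0.604  1.972 -0.647]
-1 120 [True, True, True] [-0.602  0.558  1.068  0.39   2.211 -1.005]
-1 150 [True, True, True] [-0.449  0.662  0.925  0.073  2.338 -1.468]
```

Everything agrees: rack 109 x 199 mm centred at (0.520, -0.190), peg near (0.520, -0.193). I pick with s=+1 and place with s=-1 at yaw 150°. The arm goes around the crate with the tool retracted.

```bash
python3 - <<'E'
from h import *
np.set_printoptions(precision=3,suppress=True)
fc=np.array([.493,.2297,.055]);yaw=np.pi+np.arctan2(.034,.137);h=arm.hold_point_z
q0=[0,0,1,0]
arm.move_ptp([.12,.40,.33],arm.sense()["orientation"])
arm.move_ptp([.40,.13,.33],q0)
q,z,m=quat(yaw,1);g=fc-.012*m;P=g+h*z
arm.move_ptp(P-.13*z+[0,0,.03],q)
print(arm.move_l(P-.11*z,v=.15))
hit=arm.move_l(P,v=.12,max_force=12);s=arm.sense();print(hit,s["eef_pos"],P,s["wrist_force"])
if not hit:
    arm.clamp(40);s=arm.sense();print(s["grip_width"],s["grasp_force"],s["wrist_force"],s["t"])
    arm.move_l(P+[0,0,.04],v=.1);s=arm.sense();print(s["grip_width"],s["grasp_force"],s["wrist_force"],s["t"])
for n in("side","top"): cv2.imwrite(f"pics/{n}1.png",arm.read_camera(n)[:,:,::-1])
a=cv2.imread("pics/side1.png");b=cv2.imread("pics/top1.png")
cv2.imwrite("pics/g1.png",np.hstack([cv2.resize(a[40:240,140:400],(390,300)),cv2.resize(b[130:330,60:320],(390,300))]))
E
```

```text
False
False [0.493 0.23  0.043] [0.492 0.229 0.042] [-0.008  0.299  0.173]
0.06028631761611097 39.99819528311491 [ 2.038 -3.354  0.416] 7.075
0.06010345476871613 39.99667715281248 [ 1.026  0.815 -2.182] 7.625
```

View pics/g1.png

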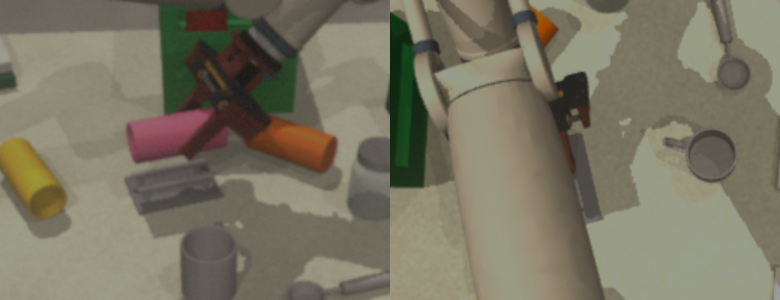

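The flask is held (60 mm width, 2.2 N weight). Now lift, turn it over and hover above the peg.

```bash
python3 - <<'E'
from h import *
np.set_printoptions(precision=3,suppress=True)
yaw=np.pi+np.arctan2(.034,.137);h=arm.hold_point_z
p=arm.sense()["eef_pos"]
arm.move_l(np.array(p)+[0,0,.17],v=.2)
arm.move_ptp(np.array(p)+[0,0,.17],quat(yaw,-1)[0])
q,z,m=quat(np.radians(150),-1);g=np.array([.520,-.193,.0995+.012]);P=g+h*z
arm.move_ptp(P+[0,0,.18],q)
arm.move_l(P+[0,0,.115],v=.15);arm.hold(.3)
s=arm.sense();print(s["eef_pos"],P,s["grip_width"],s["t"])
for n in("side","top"): cv2.imwrite(f"pics/{n}2.png",arm.read_camera(n)[:,:,::-1])
# expected outline of the held flask and the peg axis
a=cv2.imread("pics/side2.png")
for z0 in(.147,.282): print(z0,proj("side",[.52,-.193,z0]))
x,y=210,90;cr=a[y:y+270,x:x+180];b=cv2.imread("pics/top2.png")[160:310,290:450]
cv2.imwrite("pics/g2.png",np.hstack([cv2.resize(cr,(400,600)),cv2.resize(b,(400,375)).copy() if 0 else cv2.copyMakeBorder(cv2.resize(b,(400,375)),0,225,0,0,0)]))
E
```

```text
[ 0.509 -0.186  0.214] [ 0.509 -0.186  0.098] 0.06058306691229953 13.8333
0.147 [290.619 257.205]
0.282 [292.586 188.141]
```

View pics/g2.png

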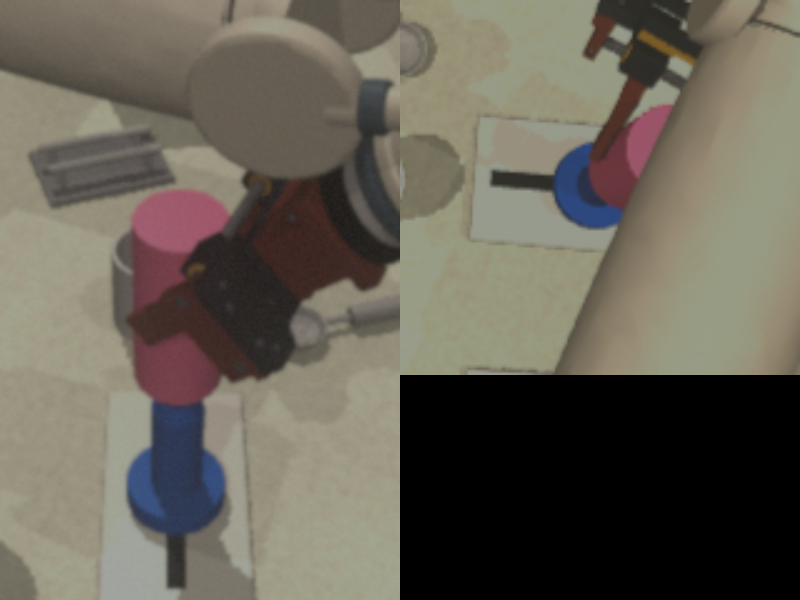

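In the side view the flask axis (crop column 177 at the rim, 182 at the base) lines up with the post (178). The base centre row (~189) matches the prediction (188). Now lower it under force guard.

```bash
python3 - <<'E'
from h import *
np.set_printoptions(precision=3,suppress=True)
q,z,m=quat(np.radians(150),-1);P=np.array([.520,-.193,.1115])+arm.hold_point_z*z
for u,v,f in((.06,.08,5),(.012,.08,5),(-.008,.02,6)):
    hit=arm.move_l(P+[0,0,u],v=v,max_force=f);s=arm.sense()
    print(u,hit,s["eef_pos"]-P,s["wrist_force"],s["wrist_torque"],s["grip_width"],s["t"])
    if hit: break
E
```

```text
0.06 False [ 0.   -0.    0.06] [-0.493 -0.429 -2.528] [-0.353 -0.49   0.008] 0.060401995286220506 14.7667
0.012 False [ 0.    -0.     0.012] [ 0.028 -0.01  -2.364] [-0.367 -0.474  0.027] 0.06029661549064002 15.5167
-0.008 True [-0.     0.     0.001] [ 1.953 -0.731  4.902] [-0.082  0.035 -0.011] 0.06015629961416327 16.15
```

Contact came within 1 mm of the expected collar height, with no side forces on the way down. Release, back off along the tool axis and look.

```bash
python3 - <<'E'
from h import *
np.set_printoptions(precision=3,suppress=True)
arm.gripper_open();arm.hold(.3);s=arm.sense();print(s["grip_width"],s["grasp_force"],s["wrist_force"])
q,z,m=quat(np.radians(150),-1);p=np.array(s["eef_pos"])
print(arm.move_l(p-.12*z,v=.08,max_force=6));
arm.move_l(np.array(arm.sense()["eef_pos"])+[0,0,.08]);arm.hold(.5)
print(arm.sense()["t"],proj("side",[.52,-.193,.032]),proj("side",[.52,-.193,.167]))
for n in("side","top"): cv2.imwrite(f"pics/{n}3.png",arm.read_camera(n)[:,:,::-1])
a=cv2.imread("pics/side3.png")[150:390,190:440];b=cv2.imread("pics/top3.png")[90:290,220:430]
cv2.imwrite("pics/g3.png",np.hstack([cv2.resize(a,(400,384)),cv2.resize(b,(400,384))]))
E
```

```text
0.08741209561569957 0.0 [-0.094  0.595 -0.27 ]
FalseTraceback (most recent call last):
  File "<stdin>", line 6, in <module>
station.IKError: the arm cannot follow that straight line within its joint ranges
```

```bash
python3 - <<'E'
from h import *
for n in("side","top"): cv2.imwrite(f"pics/{n}3.png",arm.read_camera(n)[:,:,::-1])
print(arm.sense()["t"],proj("side",[.52,-.193,.032]),proj("side",[.52,-.193,.167]))
a=cv2.imread("pics/side3.png")[150:390,190:440];b=cv2.imread("pics/top3.png")[90:290,220:430]
cv2.imwrite("pics/g3.png",np.hstack([cv2.resize(a,(400,384)),cv2.resize(b,(400,384))]))
E
```

```text
18.825 [289.26341088 304.80175741] [290.88188069 247.97499846]
```

View pics/g3.png

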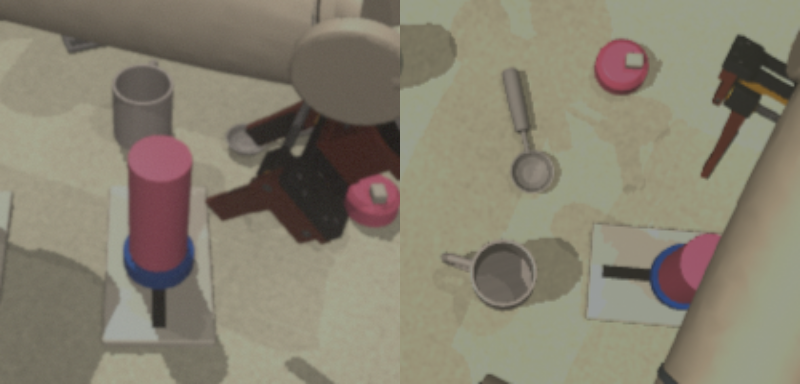

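The flask stands upright and flush on the collar (crop rim at (160,255), base at (160,160)). The gripper is clear of it, and the mug, spoon and lid are where they were.

```bash
python3 -c "
from station import arm
print(arm.job_done())"
```

```text
the job is handed in; nothing more can be done
None
```

The pink flask is upside down on the blue peg with its rim on the collar, released after a guarded lowering, and the job was handed in after about 19 s of robot time; the judge returned no verdict.

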